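# Unhook and open the oak shaving box

## Task

Open the oak box on the dresser: with a fingertip push its brass hook sideways off the stud, well clear of it, then flip the lid up by its thumb lip and over past upright, so that it rests wide open on its own. Only push with the fingers: do not grip or force the hook or the lid, do not lift or shift the box, and leave the bowl, the bottle and the vial rack alone.

Things in the scene. Friction and masses are not known exactly. Their poses are not given: they have to be found in the camera images.
- oak_box: Oak box, 150 mm deep (x), 240 mm wide (y), 97 mm high with the lid shut; 1.9 kg plus a 0.38 kg lid, loose on the dresser. Origin: centre of the underside; its own -x is the front, with the hook and the thumb lip, +z up. The lower part is 72 mm high with 10 mm walls, its front face at x = -75 mm. The lid cannot rise while the hook is on the stud.
- box_lid (a joint): Hinge angle of the lid, rad: 0 shut, grows as it opens, stops at 1.9 (hinge stop). It turns almost freely: left alone below about 1.4 rad the lid falls shut, beyond that it falls open onto its stop and rests there.
- lid_hinge (a point): Middle of the lid's hinge line, which runs along the box's y at the back; at x = +75, y = 0, z = 72.5 mm in the box's frame. The lid is a shallow upside-down oak tray, as wide and deep as the box and 24 mm high: 10 mm top, rim 10 mm thick; its front is flush with the box's front.
- lip_edge (a point): Middle of the lower outer edge of the thumb lip, a darker oak strip at the lower edge of the lid's front: 80 mm long (along the box's y), 10 mm thick, standing 16 mm out from the front face. Lid shut: at x = -91, y = +20, z = 73 mm in the box's frame, and the front below it is bare. It moves with the lid.
- box_hook (a joint): Angle of the brass hook about its screw, rad: 0 upright on the stud, grows as the hook's upper end swings along the front towards the box's -y end, stops at 1.75. It comes off the stud beyond about 0.3. Stiff pivot (about 0.015 N m): the hook stays where it is pushed.
- hook_ball (a point): Centre of the 10 mm brass ball at the hook's free upper end, the place to push. Hook upright: at x = -88, y = -87, z = 101 mm in the box's frame, 4 mm above the lid's top. It swings with the hook, a brass bar 5 mm thick standing 4 mm off the front face, which passes the stud on the -y side and turns over it towards +y.
- hook_pivot (a point): The hook's screw, at x = -82, y = -78, z = 47 mm in the box's frame; the hook turns about it in a plane parallel to the box's front. The ball is 55 mm from it.
- stud (a point): Middle of the stud, a 5 mm brass pin with an 8 mm head standing 12 mm out of the lid's front face; at x = -81, y = -78, z = 82.5 mm in the box's frame while the lid is shut.
- slate_tray: Slate tray 300 x 190 mm, 10 mm thick with an 18 mm high rim, fixed on the dresser. Origin: centre of the underside.
- vial_rack: White plastic rack 34 x 100 mm with three capped vials, 76 mm high, standing loose on the tray. Origin: centre of the underside. To be left alone.
- square_bottle: Heavy square amber bottle, 68 x 68 mm, 141 mm high with its cap, standing loose on the tray. Origin: centre of the underside. To be left alone.
- shaving_bowl: Stainless steel shaving bowl, 110 mm across, 50 mm high, standing loose beyond the box's -y end. Origin: centre of the underside. To be left alone.

How it is judged:
On the way, in this order (a step that is already met when the one before it is completed fails the run):
1. the hook is pushed off the stud (over 0.35 rad) while the lid is still shut (value of joint box_hook above 0.35 rad and value of joint box_lid below 0.1 rad), for 0.2 s.
2. the lid has gone past its over-center point (value of joint box_lid above 1.55 rad), for 0.1 s.
At the end, for the whole second after the job is handed in: The lid rests open on its hinge stop (over 1.8 rad) by its own weight, the hook is clear of the stud (over 0.3 rad), and the box stands flat within 25 mm of where it was (value of joint box_lid above 1.8 rad and value of joint box_hook above 0.3 rad and distance of oak_box from where it was at the start of the episode below 0.025 m and angle between oak_box's own z axis and vertical below 0.03 rad); the robot touches nothing.
It fails at once if the lid or the hook gripped or forced (over 18 N from the fingers) (contact force between the fingers and box_lid above 18 N or contact force between the fingers and box_hook above 18 N).
It fails at once if the box lifted, tipped or shifted more than 25 mm (height (world z) of oak_box above 0.008 m or angle between oak_box's own z axis and vertical above 0.06 rad or distance of oak_box from where it was at the start of the episode above 0.025 m).
It fails at once if the bowl, the bottle or the vial rack disturbed (moved more than 10 mm) (distance of any of shaving_bowl, square_bottle, vial_rack from where it was at the start of the episode above 0.01 m).
It also fails if it takes over 58 s, if anything falls off the work surface, if the arm or the gripper's body presses on something with over 40 N, if the wrist force passes 120 N, or if a joint passes its speed limit or range.

## Robot

A 7-joint arm with a two-finger parallel gripper is mounted at the origin on the work surface. World frame = base frame: x ahead of the robot, y to its left, z up, the work surface at z = 0. Lengths are in m, angles in rad, forces in N, time in s.
With the tool pointing down it reaches from about 0.4 to 0.85 m from the base axis. Payload 4.5 kg.
Tool frame: the origin (TCP) lies midway between the tips of the shut fingers; the grasp point (between the pads) lies 19 mm behind it (bot.grasp_offset is the distance from the TCP to the grasp point, in m); z points along the fingers, x is the direction in which the jaws open and shut, and the axes are right-handed (so a half turn about z gives the same grasp; the last joint's range is limited). The gripper opens to 88 mm and grips with 3 to 60 N. Pads are 18 mm wide; open, the fingers measure 123 mm over their backs; the gripper's body (75 mm by 187 mm) begins 45 mm behind the grasp point.
Start: joints at [1.305, 0.689, -0.195, 1.565, 0.157, 0.902, -0.215], TCP at [0.185, -0.597, 0.239] pointing down, gripper open.
Joint ranges: [-3.01, 3.01], [-0.46, 2.08], [-1.47, 1.51], [0.13, 2.56], [-1, 4.14], [0.04, 2.09], [-2.66, 2.66]. Speed limits (rad/s): [2.57, 2.57, 3.14, 3.14, 3.14, 3.14, 3.14].

## Interface

Orientations are given as a unit quaternion [x, y, z, w].
In Python, from bench import bot gives the robot as it stands. The module is installed in compiled form; this text tells all that it offers.
- The arm moves only by the shell command python3 -m crank 'ROWS' [OPENING] [FORCE]. ROWS is JSON, a list of rows, each a list of 4 numbers: the shift along the world's x, y, z as a fraction of full scale, then the turn about the world's z as a fraction of full scale. A call has exactly 10 rows; each row is the pose to reach, as a shift and turn from the pose commanded when the call began, turning the shorter way round; what a row does not reach only later rows make up. Full scale, the value 1, is 0.5 m for a shift and 360 degrees for a turn. A row lasts 1/8 s, in which the tool goes at most 62.5 mm and 10.7 degrees, less where a joint would pass 70% of its speed; a pose out of reach is approached as far as the arm can. A call with a number of a shift or a turn outside -1 to 1 is refused whole. A call with a gripper value outside its range is refused whole. OPENING is the opening in per cent of the stroke, from 0 (shut) to 100 (fully open), set as the call begins (- or left out, the last holds). The fingers move at their own pace and stop on an object; FORCE is the grip in N (left out, the last holds). Time passes only in rows, so rows that repeat a pose let the fingers close, or fill a call up. It gives the time, the measured TCP pose, the force and the opening at its end, in the units of the state.
- bot.get_state(): the state, without advancing time (a new reading comes with each control period).
- bot.camera(name): name is "side" or "top"; returns the picture (420x560x3 uint8, blue, green, red); there is no depth.
- bot.camera_params(name): a dict with "mtx" (3x3 intrinsics, pixels), "position" and "attitude" of the camera in the world. Camera axes: x right, y down, z forward; pixel columns grow to the right and rows downward; lengths in m; the calibration is good to about 2 mm. A picture is of the moment at which its call begins. camera_params takes no time and is no camera call.
- bot.job_done(): hands the job in, once; it reports no verdict.
Trained networks look in the newest picture that a camera, given by its name, has taken for a name from the list of things; names that differ only in an ending like _2 or _b are one class to them, and where a whole thing is asked for, a point or a joint stands for the part that bears it (a point fixed in the world has none). Each returns a list of dicts, best first, with "conf" (0 to 1); they miss things now and then, are a little off and sometimes report something else, mostly with a low value. They report only what shows in the picture. A call takes as long as a camera call.
- bot.outline_of(camera, label): "pixels" (420x560 bool, what is visible of it) and "extent" ([left, top, right, bottom] in pixels, round what is visible of it).
- bot.mark_of(camera, label): "position" ([row, column] in pixels: a listed point, or the origin of a listed thing).
The state is a dict: "clock": time; "joints": joint angles; "joint_velocities": joint speeds; "tau": joint torques, N m; "eef_pos": TCP position; "orientation": TCP orientation; "ft_force": force on the tool from outside, world axes, zero at the start; "wrist_torque": the same for the moment, N m; "width": finger opening in m.
Only numpy, scipy, OpenCV 4.12 (cv2) and the standard library are available. Lean on these libraries where they do the work, as an engineer would, in place of code of your own. Each camera call takes 0.05 s, during which the arm holds its last target. There are 200 camera calls.

## Working session

There is one attempt and no reset: what is moved stays moved. The work goes in short steps, Python scripts to look and compute and a shell command to move; the robot and the scene stay as the last step left them, time stands still between calls to the robot, and variables do not carry over. Pictures are saved under pics/ and viewed, about 8 in all and at most 12, crops included, and the job is handed in when it is done.

```bash
mkdir -p pics; cat > h.py <<'E'
import numpy as np, cv2
from scipy.spatial.transform import Rotation as R
from bench import bot
def P(c):
    p=bot.camera_params(c); a=np.array(p['attitude'],float)
    Rm=R.from_quat(a).as_matrix() if a.size==4 else a.reshape(3,3)
    return np.array(p['mtx']),np.array(p['position']),Rm
def ray(c,rc):
    K,o,Rm=P(c); d=Rm@np.linalg.solve(K,[rc[1],rc[0],1]); return o,d
def onz(c,rc,z):
    o,d=ray(c,rc); return o+d*(z-o[2])/d[2]
def proj(c,X):
    K,o,Rm=P(c); q=K@(Rm.T@(np.array(X)-o)); return q[[1,0]]/q[2]
def tri(a,b):
    A=0;B=0
    for o,d in (a,b):
        d=d/np.linalg.norm(d); M=np.eye(3)-np.outer(d,d); A=A+M; B=B+M@o
    return np.linalg.solve(A,B)
E
python3 - <<'E'
from h import *
ims=[]
for c in('side','top'):
    im=bot.camera(c); cv2.imwrite(f'pics/{c}0.png',im)
    print(c,bot.camera_params(c))
    for n in('oak_box','lid_hinge','lip_edge','hook_ball','hook_pivot','stud','vial_rack','square_bottle','shaving_bowl','slate_tray'):
        print(n,[(np.round(m['position'],1),round(m['conf'],2)) for m in bot.mark_of(c,n)[:2]])
print(bot.get_state())
E
```

```text
side {'mtx': array([[437.1250187 ,   0.        , 283.1053847 ],
       [  0.        , 437.1250187 , 212.07638439],
       [  0.        ,   0.        ,   1.        ]]), 'position': array([0.18538681, 1.00546753, 0.73224578]), 'attitude': array([-0.18037123,  0.86140163, -0.46455072,  0.09821442])}
oak_box [(array([208.6, 325.1]), 0.97)]
lid_hinge [(array([198.5, 306.3]), 0.7)]
lip_edge [(array([178.5, 346.1]), 0.98)]
hook_ball []
hook_pivot []
stud [(array([165.4, 313.4]), 0.88)]
vial_rack [(array([342.9, 325.6]), 0.9), (array([166.1, 314.2]), 0.21)]
square_bottle [(array([319.5, 245.5]), 0.81)]
shaving_bowl [(array([187.6, 258.2]), 0.66)]
slate_tray [(array([334.2, 281.4]), 0.73)]
top {'mtx': array([[400.7150155 ,   0.        , 279.52277075],
       [  0.        , 400.7150155 , 205.63996766],
       [  0.        ,   0.        ,   1.        ]]), 'position': array([0.44166275, 0.13509372, 1.09279276]), 'attitude': array([-0.70185932,  0.70904923, -0.05216691,  0.04383261])}
oak_box [(array([227.3, 358. ]), 0.55)]
lid_hinge []
lip_edge [(array([239.2, 397.6]), 0.63)]
hook_ball [(array([
[... 280 characters left out ...]
([ 1.30477804,  0.68911386, -0.19459809,  1.56529764,  0.15732283,
        0.9024933 , -0.21509386]), 'joint_velocities': array([ 6.68468920e-04,  1.32287925e-03, -4.61267485e-05,  6.56929579e-04,
        1.62032645e-03,  7.56825338e-04, -1.32424071e-03]), 'tau': array([ 1.58718900e-03, -5.27510655e+01, -1.26722172e+00, -1.53749460e+01,
       -5.20035520e-02, -9.52612245e-04,  2.77848375e-05]), 'eef_pos': array([ 0.1846178 , -0.59713796,  0.23873464]), 'orientation': array([ 8.04793657e-01, -5.93554689e-01,  2.84856099e-05,  2.40896258e-05]), 'ft_force': array([-0.3157395 ,  0.19706604, -0.35154191]), 'wrist_torque': array([0.01616765, 0.02268218, 0.02051225]), 'width': 0.08798948739180724}
```

View pics/side0.png

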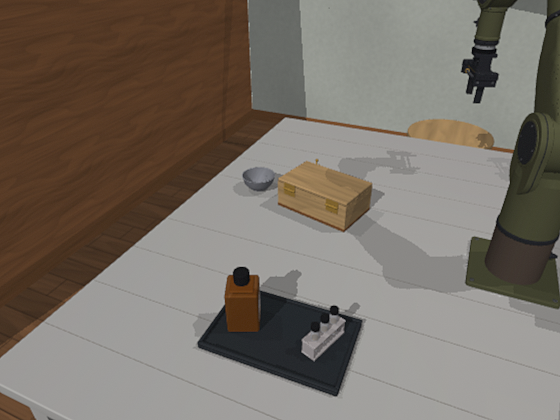

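View pics/top0.png

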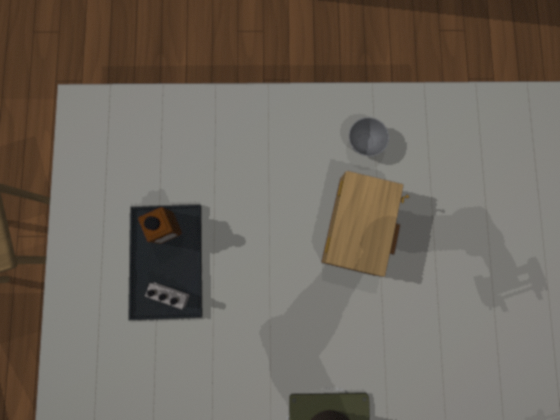

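```bash
cat >> h.py <<'E'
def bx(p,v):
    c,s=np.cos(p[2]),np.sin(p[2]); return np.array([p[0]+c*v[0]-s*v[1],p[1]+s*v[0]+c*v[1],v[2]])
PTS={'oak_box':(0,0,0),'lid_hinge':(.075,0,.0725),'lip_edge':(-.091,.02,.073),'hook_ball':(-.088,-.087,.101),'hook_pivot':(-.082,-.078,.047),'stud':(-.081,-.078,.0825)}
E
python3 - <<'E'
from h import *
from scipy.optimize import least_squares
obs=[]
for c in('side','top'):
    bot.camera(c)
    for n,v in PTS.items():
        m=bot.mark_of(c,n)
        if m and m[0]['conf']>.5: obs.append((c,v,m[0]['position'],.5,n))
H=.097
for rc,v in zip([(172,345),(184,403),(276,384),(262,323)],[(.075,-.12,H),(-.075,-.12,H),(-.075,.12,H),(.075,.12,H)]): obs.append(('top',v,rc,1,'corner'))
f=lambda p:np.concatenate([w*(proj(c,bx(p,v))-rc) for c,v,rc,w,n in obs])
x0=onz('top',(224,364),H)
r=least_squares(f,[x0[0],x0[1],1.3],loss='soft_l1'); p=r.x; print(p)
for c,v,rc,w,n in obs: print(c,n,np.round(proj(c,bx(p,v))-rc,1))
for n,v in PTS.items(): print(n,np.round(bx(p,v),4))
print('front normal',np.round([-np.cos(p[2]),-np.sin(p[2])],3),'to -y end',np.round([np.sin(p[2]),-np.cos(p[2])],3))
K,o,Rm=P('top')
im=cv2.resize(bot.camera('top')[150:300,300:450],None,fx=4,fy=4,interpolation=cv2.INTER_CUBIC)
for n,v in list(PTS.items())[1:]+[('c',(sx*.075,sy*.12,H)) for sx in(1,-1) for sy in (1,-1)]:
    q=(proj('top',bx(p,v))-[150,300]+.5)*4; cv2.circle(im,(int(q[1]),int(q[0])),3,(0,0,255),1)
cv2.imwrite('pics/crop1.png',im)
print('bowl',onz('top',(141.8,363),0))
print('tool', R.from_quat(bot.get_state()['orientation']).as_matrix().round(3))
np.save('p.npy',p)
E
```

```text
[ 0.53386148 -0.08826859  1.32631952]
side oak_box [ 1.2 -2.6]
side lid_hinge [-4.5 -0.1]
side lip_edge [ 3.1 -1.1]
side hook_pivot [-12.9  61.9]
side stud [1.9 1.9]
top oak_box [-5. -2.]
top lid_hinge [ 0.9 -0.6]
top lip_edge [ 0.7 -1.2]
top hook_ball [56.2 41.7]
top corner [-2.3 -0.2]
top corner [-0.8 -0.5]
top corner [ 0.7 -0. ]
top corner [0.4 1.4]
oak_box [ 0.5339 -0.0883  0.    ]
lid_hinge [ 0.552  -0.0155  0.0725]
lip_edge [ 0.4924 -0.1717  0.073 ]
hook_ball [ 0.597  -0.1947  0.101 ]
hook_pivot [ 0.5897 -0.1867  0.047 ]
stud [ 0.5899 -0.1857  0.0825]
front normal [-0.242 -0.97 ] to -y end [ 0.97  -0.242]
bowl [ 0.77051692 -0.11609553  0.        ]
tool [[ 0.295 -0.955  0.   ]
 [-0.955 -0.295 -0.   ]
 [ 0.    -0.    -1.   ]]
```

View pics/crop1.png

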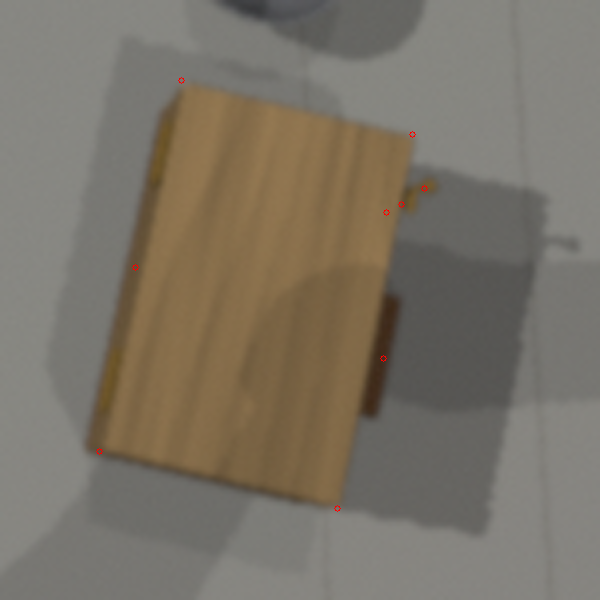

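```bash
cat >> h.py <<'E'
def go(v,yaw=None):  # fractions to reach box-frame TCP v with tool x along box -y
    p=np.load('p.npy'); s=bot.get_state(); e=s['eef_pos']; M=R.from_quat(s['orientation']).as_matrix()
    a=p[2]-np.pi/2-np.arctan2(M[1,0],M[0,0]); a=(a+np.pi)%(2*np.pi)-np.pi
    t=bx(p,v); return np.round(np.r_[(t-e)/.5,a/2/np.pi],4)
def inbox():
    p=np.load('p.npy'); d=bot.get_state()['eef_pos']-[p[0],p[1],0]; c,s=np.cos(p[2]),np.sin(p[2])
    return np.round(np.r_[c*d[0]+s*d[1],-s*d[0]+c*d[1],d[2]],4)
E
python3 - <<'E'
from h import *
p=np.load('p.npy')
b=onz('top',(195.75,407.5),.101); print('ball seen',b, bx(p,PTS['hook_ball'])); 
print('lip top-outer edge seen',onz('top',(150+356/4-.5,300+388/4-.5),.083), bx(p,(-.091,.02,.083)))
c,s=np.cos(p[2]),np.sin(p[2])
d=b-bx(p,PTS['hook_ball']); print('diff in box',c*d[0]+s*d[1],-s*d[0]+c*d[1])
d=onz('top',(150+356/4-.5,300+388/4-.5),.083)-bx(p,(-.091,.02,.083)); print('diff in box',c*d[0]+s*d[1],-s*d[0]+c*d[1])
print(go((-.095,-.045,.2)))
E
```

```text
ball seen [ 0.59927066 -0.19960498  0.101     ] [ 0.59697417 -0.19471006  0.101     ]
lip top-outer edge seen [ 0.49318224 -0.171879    0.083     ] [ 0.49242977 -0.17172164  0.083     ]
diff in box -0.004193497832669234 -0.003413012396943502
diff in box 2.945700585373789e-05 -0.000768184328707696
[ 0.7398  0.8116 -0.0775  0.1634]
```

```bash
python3 -m crank '[[0.074,0.081,0,0.016],[0.148,0.162,0,0.033],[0.222,0.243,0,0.049],[0.296,0.325,0,0.065],[0.37,0.406,0,0.082],[0.444,0.487,0,0.098],[0.518,0.568,0,0.114],[0.592,0.649,-0.02,0.131],[0.666,0.73,-0.05,0.147],[0.74,0.81,-0.078,0.163]]' 0 10; python3 -c "
from h import *
print(inbox(),go((-.093,-.05,.093)))"
```

```text
clock: 3.1
eef_pos: [0.5558, -0.191, 0.1995]
orientation: [0.993, -0.122, 0.0, 0.0]
ft_force: [1.2, 0.1, -0.2]
width: 0.0004
[-0.0944 -0.0462  0.1995] [ 8.00e-03  8.00e-04 -2.13e-01 -1.00e-04]
```

```bash
python3 -m crank '[[0.004,0,-0.05,0],[0.008,0,-0.1,0],[0.008,0,-0.15,0],[0.008,0,-0.19,0],[0.008,0,-0.213,0],[0.008,0,-0.213,0],[0.008,0,-0.213,0],[0.008,0,-0.213,0],[0.008,0,-0.213,0],[0.008,0,-0.213,0]]'; python3 -c "
from h import *
print(inbox(),bot.get_state()['ft_force'])
a=bot.camera('top')[140:290,320:470];b=bot.camera('side')[120:240,260:410]
a=cv2.resize(a,None,fx=3,fy=3,interpolation=2);b=cv2.resize(b,(300*3//2,360),interpolation=2)
cv2.imwrite('pics/c2.png',np.vstack([a,b])[:,:])
cv2.imwrite('pics/c2.png',np.hstack([cv2.resize(a,(400,400)),cv2.resize(b,(400,400*4//5)).__class__((0,)) if 0 else cv2.copyMakeBorder(cv2.resize(b,(400,320)),0,80,0,0,0)]))"
```

```text
clock: 4.35
eef_pos: [0.5587, -0.1922, 0.0935]
orientation: [0.992, -0.123, 0.0, 0.0]
ft_force: [0.1, 0.2, -0.6]
width: 0.0003
[-0.0948 -0.0493  0.0935] [ 0.06816755  0.19985211 -0.60019266]
```

View pics/c2.png

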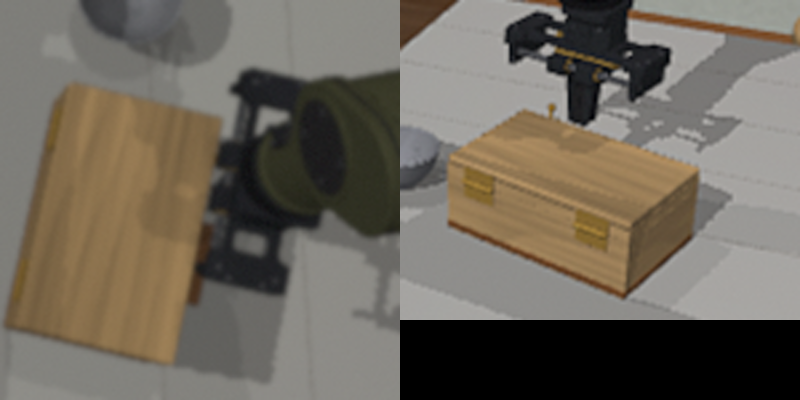

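```bash
python3 -m crank '[[0.012,0.003,-0.006,0],[0.022,0,-0.006,0],[0.032,-0.003,-0.006,0],[0.042,-0.006,-0.006,0],[0.052,-0.008,-0.006,0],[0.062,-0.011,-0.006,0],[0.072,-0.013,-0.006,0],[0.082,-0.016,-0.006,0],[0.092,-0.018,-0.006,0],[0.092,-0.018,-0.006,0]]'; python3 -c "
from h import *
print(inbox())
b=bot.camera('side')[120:240,260:410]
print(bot.mark_of('side','hook_ball')[:1])
cv2.imwrite('pics/c3.png',cv2.resize(b,(600,480),interpolation=2))"
```

```text
clock: 5.7
eef_pos: [0.6051, -0.2012, 0.0902]
orientation: [0.992, -0.123, 0.0, -0.0]
ft_force: [0.1, 0.8, 0.0]
width: 0.0006
[-0.0923 -0.0965  0.0902]
[{'position': [196.2, 309.0], 'conf': 0.69}]
```

View pics/c3.png

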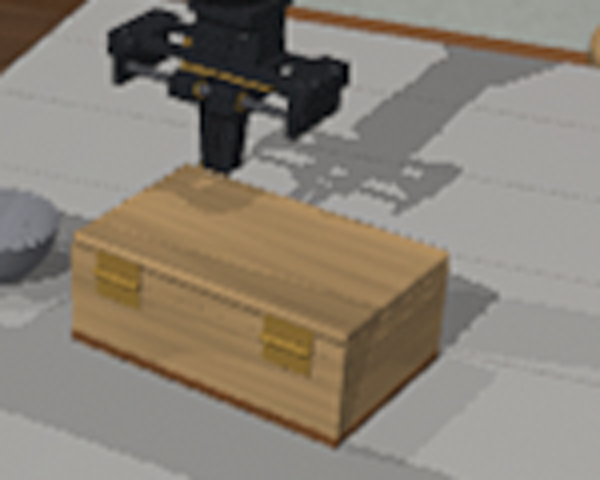

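The hook ball no longer stands above the lid: it was at about (147,160) in this crop's scale, and the fingertip is now at (222,170). I'll continue past the stud, then go down.

```bash
python3 -m crank '[[0.012,-0.003,0,0],[0.024,-0.006,0,0],[0.036,-0.009,0,0],[0.036,-0.009,-0.01,0],[0.036,-0.009,-0.02,0],[0.036,-0.009,-0.03,0],[0.036,-0.009,-0.04,0],[0.036,-0.009,-0.05,0],[0.036,-0.009,-0.06,0],[0.036,-0.009,-0.06,0]]'; python3 -c "
from h import *
print(inbox())"
```

```text
clock: 7.05
eef_pos: [0.6212, -0.2053, 0.059]
orientation: [0.992, -0.123, -0.002, -0.0]
ft_force: [-0.2, -0.1, -0.3]
width: 0.0009
[-0.0924 -0.1131  0.059 ]
```

```bash
python3 -m crank '[[-0.014,-0.056,0,0],[-0.028,-0.112,0,0],[-0.08,-0.099,0,0],[-0.15,-0.081,0,0],[-0.22,-0.064,0,0],[-0.286,-0.047,0,0],[-0.286,-0.047,0,0],[-0.286,-0.047,0,0],[-0.286,-0.047,0,0],[-0.286,-0.047,0,0]]'; python3 -c "
from h import *
print(inbox())
b=bot.camera('top')[150:300,300:450]
for n in('hook_ball','stud','hook_pivot','lip_edge','oak_box'): print(n,[(m['position'],m['conf']) for m in bot.mark_of('top',n)[:1]])
cv2.imwrite('pics/c4.png',cv2.resize(b,(600,600),interpolation=2))
print(go((-.105,.02,.06)))"
```

```text
clock: 8.3
eef_pos: [0.4804, -0.2292, 0.0602]
orientation: [0.992, -0.123, 0.0, -0.0]
ft_force: [0.9, 0.3, 0.3]
width: 0.0005
[-0.1497  0.0178  0.0602]
hook_ball []
stud [([199.5, 398.1], 0.9)]
hook_pivot []
lip_edge [([241.5, 395.9], 0.68)]
oak_box [([230.1, 358.6], 0.86)]
[ 0.0188  0.0877 -0.0004  0.0004]
```

View pics/c4.png

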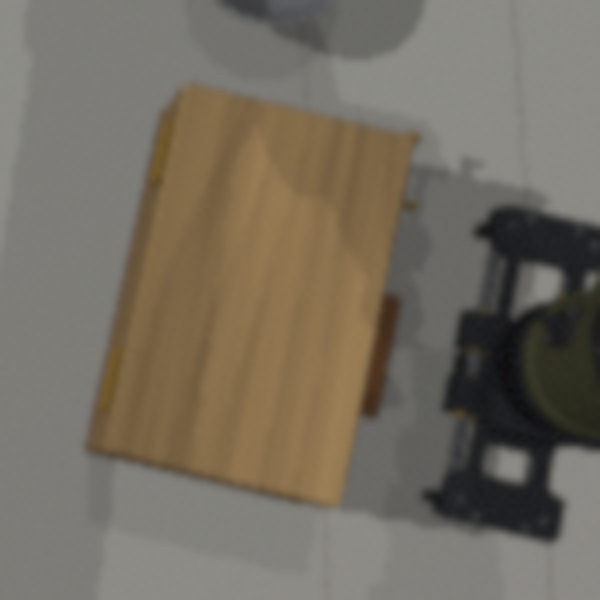

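The hook now points to the front -y corner, with its ball at about (414,135), well away from the stud at (408,205). The box hasn't moved. Next I'll bring the finger into contact with the lip.

```bash
python3 -m crank '[[0.009,0.035,0,0],[0.017,0.07,0,0],[0.021,0.085,0,0],[0.022,0.09,0,0],[0.023,0.093,0,0],[0.0235,0.095,0,0],[0.024,0.097,0,0],[0.0245,0.099,0,0],[0.025,0.1,0,0],[0.025,0.1,0,0]]'; python3 -c "
from h import *
print(inbox())"
```

```text
clock: 9.85
eef_pos: [0.4903, -0.1854, 0.0604]
orientation: [0.992, -0.126, -0.001, 0.004]
ft_force: [-1.3, -11.1, 1.3]
width: 0.0002
[-0.1048  0.0187  0.0604]
```

```bash
python3 -m crank '[[-0.0005,-0.002,0.005,0],[-0.0004,-0.0015,0.015,0],[-0.0002,-0.0006,0.025,0],[0,0.0003,0.035,0],[0.0004,0.0017,0.045,0],[0.0008,0.0033,0.055,0],[0.0013,0.005,0.065,0],[0.0019,0.0075,0.075,0],[0.0025,0.01,0.085,0],[0.0032,0.013,0.095,0]]'; python3 -c "
from h import *
print(inbox())
b=bot.camera('side')[120:240,260:410]
print([(m['position'],m['conf']) for m in bot.mark_of('side','lip_edge')[:1]])
cv2.imwrite('pics/c5.png',cv2.resize(b,(600,480),interpolation=2))"
```

```text
clock: 11.1
eef_pos: [0.4922, -0.1779, 0.108]
orientation: [0.992, -0.126, -0.001, 0.003]
ft_force: [-0.9, -10.2, 2.2]
width: 0.0002
[-0.097   0.0188  0.108 ]
[([165.3, 347.9], 0.78)]
```

View pics/c5.png

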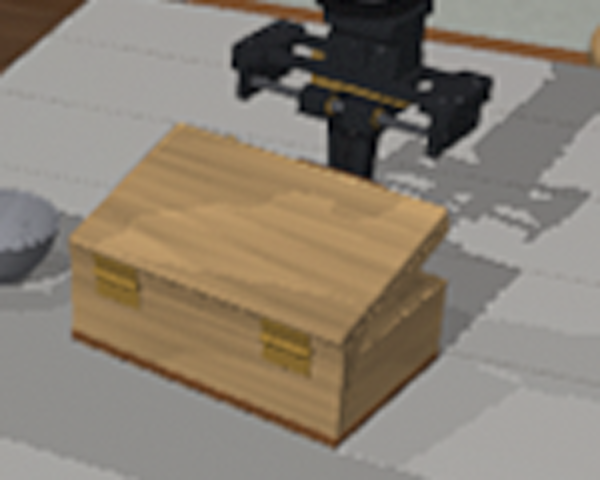

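```bash
python3 -m crank '[[0.0007,0.0027,0.014,0],[0.0015,0.0058,0.028,0],[0.0029,0.0116,0.042,0],[0.0045,0.018,0.056,0],[0.0064,0.0256,0.07,0],[0.0085,0.034,0.084,0],[0.0108,0.043,0.098,0],[0.0134,0.0535,0.112,0],[0.0163,0.065,0.126,0],[0.0195,0.078,0.14,0]]'; python3 -c "
from h import *
print(inbox())
b=bot.camera('side')[100:260,240:440]
print([(m['position'],m['conf']) for m in bot.mark_of('side','lip_edge')[:1]])
cv2.imwrite('pics/c6.png',cv2.resize(b,(600,480),interpolation=2))"
```

```text
clock: 12.45
eef_pos: [0.5029, -0.1361, 0.1782]
orientation: [0.992, -0.125, -0.0, 0.001]
ft_force: [-1.0, -4.5, 3.6]
width: 0.0004
[-0.0539  0.0185  0.1782]
[([148.1, 341.3], 0.79)]
```

View pics/c6.png

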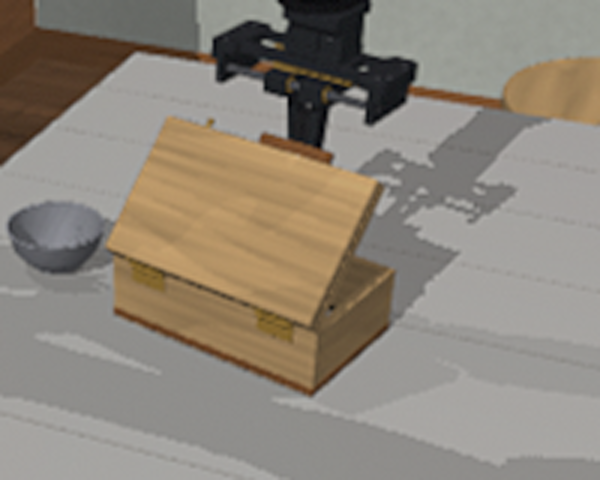

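```bash
python3 -m crank '[[0.0036,0.0146,0.0136,0],[0.0073,0.0293,0.026,0],[0.0112,0.045,0.0376,0],[0.0153,0.0615,0.048,0],[0.0195,0.078,0.0578,0],[0.024,0.096,0.0664,0],[0.0284,0.1137,0.0738,0],[0.033,0.132,0.08,0],[0.0376,0.1507,0.085,0],[0.0424,0.17,0.089,0]]'; python3 -c "
from h import *
print(inbox())
b=bot.camera('side')[60:260,240:440]
cv2.imwrite('pics/c7.png',cv2.resize(b,(600,600),interpolation=2))"
```

```text
clock: 13.8
eef_pos: [0.5248, -0.0479, 0.2224]
orientation: [0.992, -0.123, 0.0, -0.0]
ft_force: [-1.0, -0.3, -0.1]
width: 0.0004
[0.037  0.0186 0.2224]
```

View pics/c7.png

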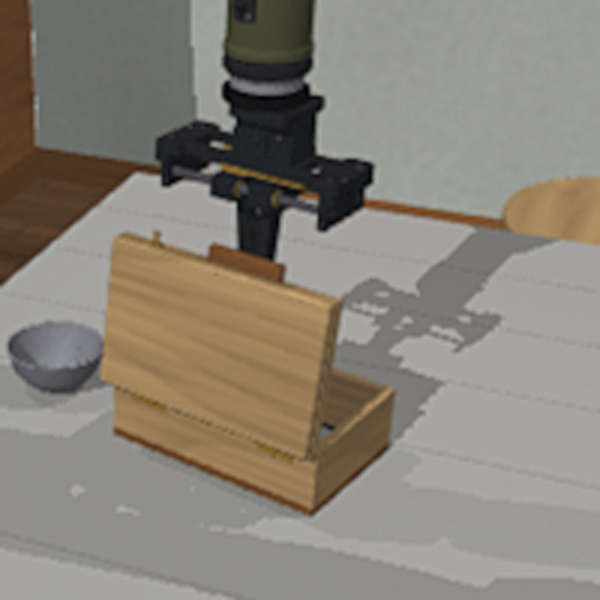

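```bash
python3 -m crank '[[0.003,0.012,0,0],[0.006,0.024,0,0],[0.009,0.036,0,0],[0.012,0.048,0,0],[0.015,0.06,0,0],[0.018,0.072,0,0],[0.0205,0.082,0,0],[0.023,0.092,0,0],[0.023,0.092,0,0],[0.023,0.092,0,0]]' && python3 -m crank '[[0,0,0.02,0],[-0.01,-0.04,0.04,0],[-0.02,-0.08,0.06,0],[-0.03,-0.12,0.08,0],[-0.04,-0.16,0.1,0],[-0.05,-0.2,0.1,0],[-0.06,-0.24,0.1,0],[-0.07,-0.28,0.1,0],[-0.07,-0.28,0.1,0],[-0.07,-0.28,0.1,0]]'; python3 -c "
from h import *
print(inbox())
b=bot.camera('side')[80:260,220:460]; t=bot.camera('top')[120:300,260:460]
for c,n in(('top','oak_box'),('side','oak_box'),('side','hook_ball'),('top','hook_ball'),('top','shaving_bowl')): print(c,n,[(m['position'],m['conf']) for m in bot.mark_of(c,n)[:1]])
cv2.imwrite('pics/c8.png',np.hstack([cv2.resize(b,(420,400)),cv2.resize(t,(380,400))]))"
```

```text
clock: 15.1
eef_pos: [0.5361, -0.0029, 0.2222]
orientation: [0.992, -0.123, -0.0, 0.0]
ft_force: [-0.1, -0.2, 0.1]
width: 0.0007
clock: 16.35
eef_pos: [0.5015, -0.1417, 0.2727]
orientation: [0.992, -0.123, 0.0, -0.0]
ft_force: [0.4, -0.5, -1.3]
width: 0.0008
[-0.0597  0.0184  0.2727]
top oak_box [([228.6, 359.7], 0.82)]
side oak_box [([207.4, 324.2], 0.83)]
side hook_ball [([342.7, 323.9], 0.45)]
top hook_ball [([182.8, 404.5], 0.61)]
top shaving_bowl [([140.9, 362.2], 0.94)]
```

View pics/c8.png

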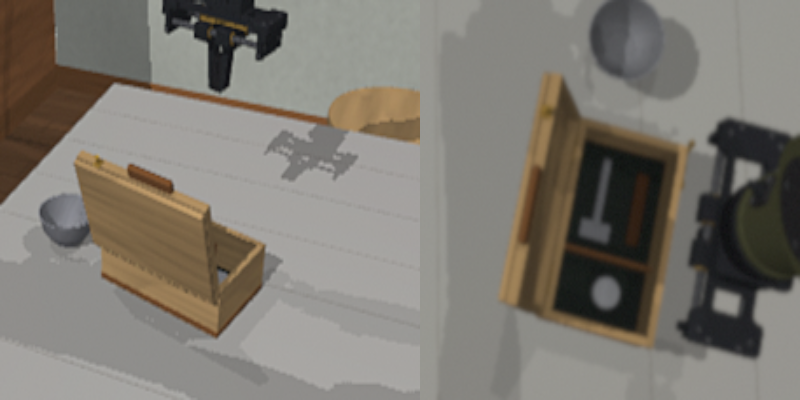

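```bash
python3 - <<'E'
from h import *
p=np.load('p.npy')
for c in('side','top'):
    bot.camera(c); m=bot.mark_of(c,'lip_edge')[:1]
    print(c,m and m[0]['position'],[(t,proj(c,bx(p,(.075-.166*np.cos(t),.02,.0725+.166*np.sin(t)))).round(1)) for t in(1.6,1.75,1.9)])
print(bot.get_state()['ft_force']); bot.job_done()
E
```

```text
side [157.1, 308.3] [(1.6, array([147.1, 316.3])), (1.75, array([151.2, 311. ])), (1.9, array([156.5, 305.7]))]
top [211.8, 318.8] [(1.6, array([216.4, 340.3])), (1.75, array([213.9, 328.9])), (1.9, array([211.7, 317.7]))]
[ 0.32565113  0.16356083 -0.39167781]
the job is handed in; nothing more can be done
```

The box is open and the job is handed in, at about 16.5 s of the 58 s allowed; no verdict is reported.

**What I did:** With the fingers shut, I pushed the brass hook off the stud and down towards the box's -y end. I then pressed lightly on the front of the thumb lip, and friction lifted the lid. I followed its arc past upright, let it fall open, and backed the arm away.

**Last checks:**
- **Lid:** The lip's position in both cameras matches a hinge angle of about 1.9 rad, so the lid rests on its stop.
- **Hook:** The top view shows the hook at the front -y corner, well clear of the stud.
- **Box and bowl:** Neither moved by more than about 2 pixels (some 5 mm) in the pictures.
- **Bottle and rack:** I did not measure these again, but the arm never went near them.
- **Forces:** The highest reading was about 11 N, pressing on the lip, but force is only read at the end of each move. The final reading was near zero, so the robot was touching nothing.

**What disagreed:** The network sometimes missed the hook ball or put it in the wrong place in the side view, for example on the vial rack. I went by the top view and the pictures for the hook instead.

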